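# Load a nested tray through the spring flap of an analyser feeder

## Task

Lift the top tray straight off the stack and set it down in the loading lane in front of the closed flap, lengthwise, and let go of it. Then slide it along the lane, without lifting it, through the spring flap until it is fully home against the end stop, and get clear so that the flap swings shut behind it. Leave the other two trays stacked where they are and do not disturb the bottle, the tip box or the tube rack.

Things in the scene. Friction and masses are not known exactly. Their poses are not given: they have to be found in the camera images.
- tray_top_center (a point): Centre of the top one of three equal nested dark grey open trays with a lighter rim (the one to load), 26 mm above its underside. 100 mm long (own x), 60 wide (own y), 52 high; about 0.18 kg; symmetric, either end may go first. The upper 32 mm has flat upright sides (walls 3.5 mm) at the full 100 x 60; the lowest 20 mm is a recessed solid foot, 90 x 50 mm.
- tray_top: The same top tray; origin at the centre of its underside, axes as its centre's. In the stack its foot sits inside the tray below with 1.5 mm play each side and its shoulder on that tray's rim, so trays stand 32 mm apart. It is free after 20 mm straight up; tilted, it may bind and drag the tray below.
- tray_mid_center (a point): Centre of the middle tray (same shape); stays in the stack.
- tray_low_center (a point): Centre of the bottom tray (same shape), standing loose on the table; stays.
- lane: Fixed white feeder, 136 mm wide (own y), lane along its own +x. Origin at table level under the middle of the gate. Lane floor at z 8 mm, from x -150 mm. Two rails along the lane, tops z 18, inner faces y +-31 mm: the tray's foot runs between them with 6 mm play each side, its upper part overhangs them. Before the gate (x below -10) nothing is higher than the rails.
- lane_start (a point): Lane floor in front of the flap: feeder x -85, y 0, z 8 mm, axes as the feeder's. A tray centred here stands clear of the flap. Gate at feeder x 0: hinge post at y +50 mm, other post's inner face at y -46 mm, tops at z 68 mm at most.
- lane_home (a point): Lane floor in the bay behind the flap: feeder x +150, y 0, z 8 mm, axes as the feeder's. A tray centred here touches the end stop (face at x 200 mm) with its front, its rear is at x 100 mm. The bay is open above; its side walls (inner faces y +-57 mm) and the stop are 62 mm high; from x 230 to 340 mm a housing is 102 mm high.
- flap_hinge (a point): Point on the flap's upright hinge axis: feeder x 0, y +46, z 42 mm, axes as the feeder's. The smoked flap reaches 86 mm from it (towards feeder -y when shut), is 5 mm thick, from z 24 to 64 mm. It can shut only when nothing stands in the lane within 88 mm behind the gate.
- flap (a joint): Flap angle: 0 shut across the lane, grows as it swings inward (to feeder +x), 1.57 open along the +y wall. A spring shuts it (0.036 N m when shut, 0.13 N m fully open); a tray pushed along the lane opens it with a few newtons.
- bottle: Amber bottle with black cap, 64 mm across, 125 mm high, origin at its underside; bystander.
- tipbox: Closed white box with clear lid, 124 (own x) x 79 x 66 mm high, origin at its underside; bystander.
- tuberack: Aluminium rack 120 (own x) x 50 mm holding ten capped tubes, 85 mm high in all, origin at its underside; bystander.
Mind the look-alikes: they are no part of the job. Leave any red look-alike of the tray_top alone. Leave any blue look-alike of the part that bears tray_mid_center alone.

How it is judged:
On the way, in this order (a step that is already met when the one before it is completed fails the run):
1. the top tray is lifted clear of the stack, the others staying (z of tray_top_center in the frame of tray_mid_center above 0.06 m and distance of each of tray_mid_center, tray_low_center from where it was at the start of the episode below 0.03 m), for 0.1 s.
2. the tray stands flat in the lane in front of the flap, let go of, the flap shut (x of tray_top_center in the frame of lane between -0.13 and -0.048 m and y of tray_top_center in the frame of lane between -0.012 and 0.012 m and z of tray_top_center in the frame of lane below 0.04 m and angle between the x axis of tray_top_center and the x axis of lane, either way round below 0.2 rad and angle between tray_top_center's own z axis and vertical below 0.1 rad and value of joint flap below 0.1 rad and contact force between the fingers and tray_top below 0.2 N), for 0.15 s.
3. the tray, flat on the lane, passes through the gate with the flap held open (x of tray_top_center in the frame of lane between -0.02 and 0.09 m and z of tray_top_center in the frame of lane below 0.042 m and value of joint flap above 0.7 rad), for 0.05 s.
At the end, for the whole second after the job is handed in: The tray stands flat and upright in the bay between the rails, its front within 9 mm of the end stop, at rest; the flap is shut (within 0.08 rad); the two other trays and the three bystanders are within 30 mm of where they were (x of tray_top_center in the frame of lane between 0.141 and 0.156 m and y of tray_top_center in the frame of lane between -0.012 and 0.012 m and z of tray_top_center in the frame of lane between 0.028 and 0.04 m and angle between tray_top_center's own z axis and vertical below 0.1 rad and value of joint flap below 0.08 rad and linear speed of tray_top below 0.02 m/s and distance of each of tray_mid_center, tray_low_center, bottle, tipbox, tuberack from where it was at the start of the episode below 0.03 m); the robot touches nothing.
It fails at once if the tray is lifted or put into the bay from above instead of sliding through the flap (its underside more than 16 mm and less than 56 mm above the lane floor, at or behind the gate) (x of tray_top_center in the frame of lane between -0.03 and 0.2 m and y of tray_top_center in the frame of lane between -0.04 and 0.04 m and z of tray_top_center in the frame of lane between 0.05 and 0.09 m).
It fails at once if the tray is dropped or flung: moving faster than 0.7 m/s while not touched by the fingers (linear speed of tray_top above 0.7 m/s and contact force between the fingers and tray_top below 0.05 N).
It fails at once if one of the other two trays is moved more than 30 mm (distance of any of tray_mid_center, tray_low_center from where it was at the start of the episode above 0.03 m).
It fails at once if the bottle, tip box or tube rack is moved more than 30 mm (distance of any of bottle, tipbox, tuberack from where it was at the start of the episode above 0.03 m).
It also fails if it takes over 54 s, if anything falls off the work surface, if the arm or the gripper's body presses on something with over 40 N, if the wrist force passes 120 N, or if a joint passes its speed limit or range.

## Robot

A 7-joint arm with a two-finger parallel gripper is mounted at the origin on the work surface. World frame = base frame: x ahead of the robot, y to its left, z up, the work surface at z = 0. Lengths are in m, angles in rad, forces in N, time in s.
With the tool pointing down it reaches from about 0.4 to 0.875 m from the base axis. Payload 6.5 kg.
Tool frame: the origin (TCP) lies at the very end of the fingers, on their centre line; the grasp point (between the pads) lies 19 mm behind it; y points along the fingers, x is the direction in which the jaws open and shut, and the axes are right-handed (so a half turn about y gives the same grasp; the last joint's range is limited). The gripper opens to 88 mm and grips with 3 to 60 N. Pads are 18 mm wide; open, the fingers measure 123 mm over their backs; the gripper's body (75 mm by 187 mm) begins 45 mm behind the grasp point.
Start: joints at [-1.209, 0.536, -0.004, 1.538, 0.003, 1.067, -0.071], TCP at [0.27, 0.591, 0.239] pointing down, gripper open.
Joint ranges: [-2.7, 2.7], [-0.37, 2.16], [-1.27, 1.26], [0.24, 2.4], [-1.31, 4.45], [0.19, 1.91], [-2.76, 2.76]. Speed limits (rad/s): [2.39, 2.39, 3.14, 3.14, 3.14, 3.14, 3.14].

## Interface

Orientations are given as a rotation vector (axis times angle).
In Python, from plant import arm gives the robot as it stands.
- The arm moves only by the tool carry_out, never from a script. Its argument "targets" is a list of rows, each a list of 7 numbers: the opening, from 0 (shut) to 1 (fully open), then the shift along the tool's x, y, z in mm, then the turn, a rotation vector about the tool's x, y, z in degrees. A call has 1 to 20 rows; each row shifts and turns the commanded pose from where the row before left it, along the tool's axes as they then stand; what a row does not reach is not made up. A row lasts 1/10 s, in which the tool goes at most 50 mm and 8.59 degrees, less where a joint would pass 70% of its speed; a pose out of reach is approached as far as the arm can. A call is refused whole if a number of a shift passes 50 or a number of a turn 8.59, either way. A call with a gripper value outside its range is refused whole. The fingers move at their own pace and stop on an object; "squeeze" is the grip in N (left out, the last holds). Time passes only in rows, so rows that do not move let the fingers close. It gives the time, the measured TCP pose, the force and the opening at its end, in the units of the state.
- arm.get_obs(): the state, without advancing time (a new reading comes with each control period).
- arm.get_image(name): name is "scene" or "top" or "wrist"; returns a dict with "pixels" (480x640x3 uint8, red, green, blue), "range_z" (480x640 float32, m along the optical axis (not along the pixel's ray), 0 where there is no reading), "fx", "fy", "cx", "cy" (pixels), "world_from_camera" (4x4, takes a point from camera to world coordinates); the wrist camera has in their place "T_tool_cam" (4x4, takes a point from camera to tool coordinates, whose origin is the TCP and whose axes are the tool frame's). Camera axes: x right, y down, z forward; pixel columns grow to the right and rows downward; lengths in m; the calibration is good to about 2 mm. A picture is of the moment at which its call begins: read the wrist's pose just before it.
- arm.hand_in(): hands the job in, once; it reports no verdict.
The state is a dict: "t": time; "qpos": joint angles; "dq": joint speeds; "effort": joint torques, N m; "tcp_pos": TCP position; "eef_rot": TCP orientation; "ft_force": force on the tool from outside, world axes, zero at the start; "moment": the same for the moment, N m; "width": finger opening in m.
Only numpy, scipy, OpenCV 4.12 (cv2) and the standard library are available. Lean on these libraries where they do the work, as an engineer would, in place of code of your own. Each camera call takes 0.05 s, during which the arm holds its last target.

## Working session

There is one attempt and no reset: what is moved stays moved. The work goes in short steps, Python scripts to look and compute and a tool call to move; the robot and the scene stay as the last step left them, time stands still between calls to the robot, and variables do not carry over. Pictures are saved under pics/ and viewed, and the job is handed in when it is done.

Besides the shell and the picture viewer there is one more tool, called after "Emit:" as name([rows], argument=value, ...), one row to a line, values as JSON. carry_out: Moves the arm, as the interface text tells. Its arguments: {"type":"object","properties":{"targets":{"type":"array","items":{"type":"array","items":{"type":"number"}}},"squeeze":{"type":"number"}},"required":["targets"]}

```bash
ls; mkdir -p pics
python3 - <<'E'
from plant import arm
import cv2,numpy as np
np.set_printoptions(precision=4,suppress=True)
o=arm.get_obs(); print({k:np.round(v,4) for k,v in o.items()})
for n in ("scene","top","wrist"):
    d=arm.get_image(n); cv2.imwrite(f"pics/{n}0.png",d["pixels"][:,:,::-1]); np.savez(f"{n}0.npz",**d)
    print(n,d["fx"],d["fy"],d["cx"],d["cy"]); print(d.get("world_from_camera",d.get("T_tool_cam")))
E
```

```text
pics
{'t': np.float64(0.0), 'qpos': array([-1.2092,  0.5372, -0.0045,  1.5389,  0.0026,  1.0673, -0.0712]), 'dq': array([ 0.0002,  0.0019, -0.0007,  0.0005,  0.0021,  0.0009, -0.0013]), 'effort': array([  0.0014, -57.099 ,   0.9918, -25.1608,  -0.0561,   0.0178,
         0.0001]), 'tcp_pos': array([0.2694, 0.5909, 0.2378]), 'eef_rot': array([-1.3828, -0.8877,  0.8899]), 'ft_force': array([-0.5813,  0.2802,  0.3267]), 'moment': array([0.0321, 0.0174, 0.0329]), 'width': np.float64(0.0884)}
scene 436.61947005857076 436.61947005857076 317.10012141078823 241.12298495258213
[[ 0.4202  0.7505 -0.5101  1.1244]
 [ 0.9074 -0.3509  0.2312 -0.3309]
 [-0.0055 -0.56   -0.8285  1.0124]
 [ 0.      0.      0.      1.    ]]
top 487.7277337000626 487.7277337000626 322.91338287116304 234.3604340827639
[[-0.0003 -0.9997  0.0256  0.4993]
 [-0.9997  0.0009  0.024  -0.0848]
 [-0.024  -0.0256 -0.9994  1.2805]
 [ 0.      0.      0.      1.    ]]
wrist 410.335529610294 410.335529610294 321.8141860700492 236.07675623510835
[[ 1.      0.0009  0.0008 -0.0004]
 [-0.0005 -0.2839  0.9589 -0.1455]
 [ 0.001  -0.9588 -0.2839  0.0731]
 [ 0.      0.      0.      1.    ]]
```

View pics/scene0.png

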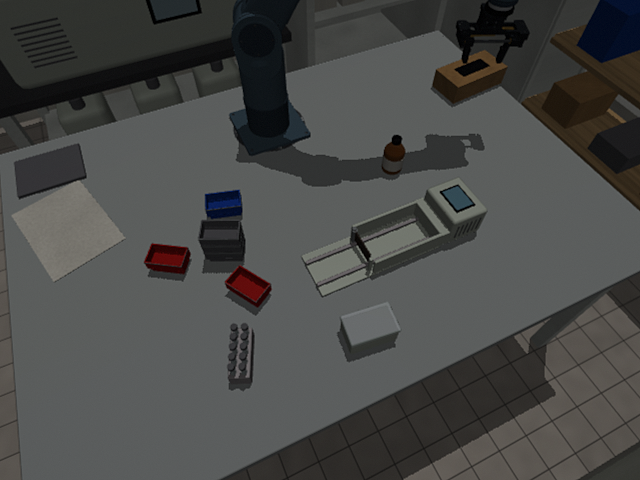

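View pics/top0.png

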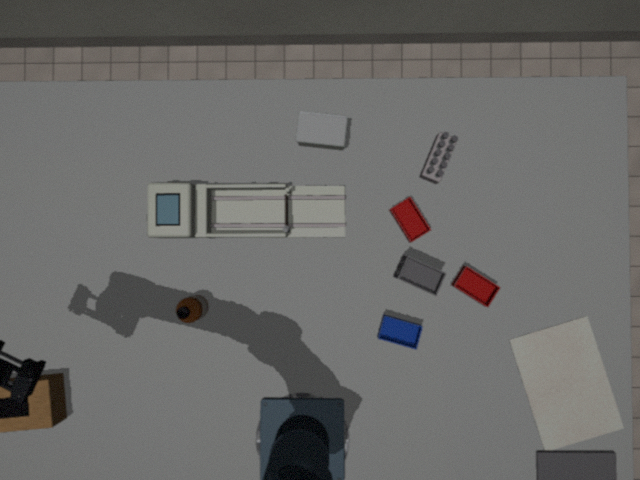

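View pics/wrist0.png

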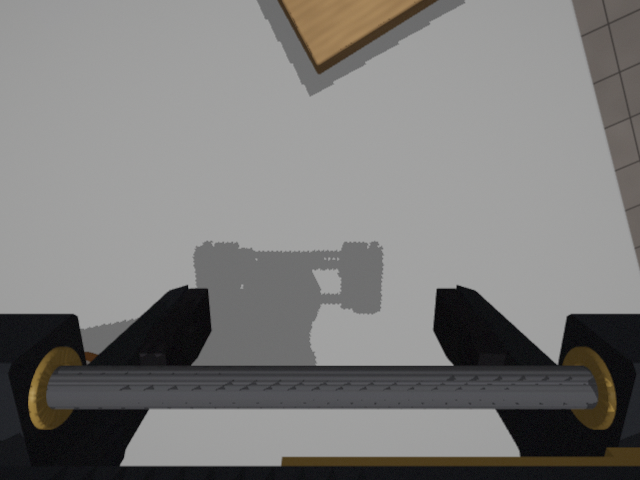

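Candidates for the target: a grey stack at scene (222,238) / top (420,271). The red trays at top (410,219) and (476,285) and the blue tray at top (400,330) are look-alikes. I choose the grey stack and will check it in a crop while measuring.

```bash
cat > h.py <<'E'
import cv2,numpy as np
np.set_printoptions(precision=4,suppress=True)
def cloud(d):
    z=d["range_z"].astype(float); v,u=np.mgrid[:480,:640]
    P=np.stack([(u-d["cx"])/d["fx"]*z,(v-d["cy"])/d["fy"]*z,z],-1)
    T=d["world_from_camera"]; W=P@T[:3,:3].T+T[:3,3]; W[z<=0]=np.nan
    return W
def rect(pts):
    (c,s,a)=cv2.minAreaRect((pts[:,:2]*1000).astype(np.float32)); return c,s,a
E
python3 - <<'E'
from h import *
for n in("top","scene"):
    d=dict(np.load(n+"0.npz")); W=cloud(d)
    if n=="top":
        box=(350,120,150,230)
    c=[(370,160,150,200)] if n=="top" else [(130,170,150,150)]
    x,y,w,h=c[0]; im=d["pixels"][y:y+h,x:x+w,::-1]; cv2.imwrite(f"pics/{n}_crop.png",np.clip(cv2.resize(im,None,fx=3.5,fy=3,interpolation=0).astype(int)*2,0,255).astype(np.uint8))
    x,y,w,h=(395,245,50,50) if n=="top" else (195,215,52,48)
    w_=W[y:y+h,x:x+w].reshape(-1,3); 
    print(n,"z hist",np.histogram(w_[:,2],bins=np.arange(-.01,.14,.01)))
    for lo,hi in((.105,.13),):
        m=(w_[:,2]>lo)&(w_[:,2]<hi); print(m.sum(),rect(w_[m]),w_[m].mean(0))
    # lane
    H=W[...,2]
d=dict(np.load("top0.npz")); W=cloud(d)
r=W[170:250,140:360]
for lo,hi in((.003,.2),(.012,.025),(.05,.075),(.09,.12)):
    m=(r[...,2]>lo)&(r[...,2]<hi); print(lo,hi,m.sum(),rect(r[m]))
E
```

```text
top z hist (array([778, 508,   2,   7,   8,  14,   9,  14,  14, 762, 100,  44, 223,
         4,   0]), array([-0.01,  0.  ,  0.01,  0.02,  0.03,  0.04,  0.05,  0.06,  0.07,
        0.08,  0.09,  0.1 ,  0.11,  0.12,  0.13,  0.14]))
247 ((430.6202392578125, -290.09912109375), (101.73805236816406, 60.72279739379883), 65.5681381225586) [ 0.431  -0.2913  0.1146]
scene z hist (array([424, 316,  41, 103,  88,  85, 102,  89,  97, 475, 205, 202, 259,
         1,   0]), array([-0.01,  0.  ,  0.01,  0.02,  0.03,  0.04,  0.05,  0.06,  0.07,
        0.08,  0.09,  0.1 ,  0.11,  0.12,  0.13,  0.14]))
362 ((434.2475891113281, -289.4365539550781), (102.84239196777344, 64.73469543457031), 66.16915130615234) [ 0.4345 -0.2903  0.1123]
0.003 0.2 10940 ((597.7239379882812, 140.7550048828125), (578.9031372070312, 209.21612548828125), 89.83057403564453)
0.012 0.025 1273 ((590.5289306640625, 65.82959747314453), (129.12925720214844, 351.4302978515625), 0.9106410145759583)
0.05 0.075 1547 ((591.1016235351562, 153.67919921875), (246.1891632080078, 134.6371307373047), 89.88783264160156)
0.09 0.12 2380 ((591.3212280273438, 322.81793212890625), (135.90536499023438, 108.89627075195312), 0.22948895394802094)
```

Run:
```python
from h import *
d=dict(np.load("top0.npz"))
im=d["pixels"][170:250,140:360,::-1]; cv2.imwrite("pics/lane_crop.png",np.clip(cv2.resize(im,None,fx=3.5,fy=3.5,interpolation=2).astype(int)*1.3,0,255).astype(np.uint8))
```

```text
(no output)
```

View pics/top_crop.png

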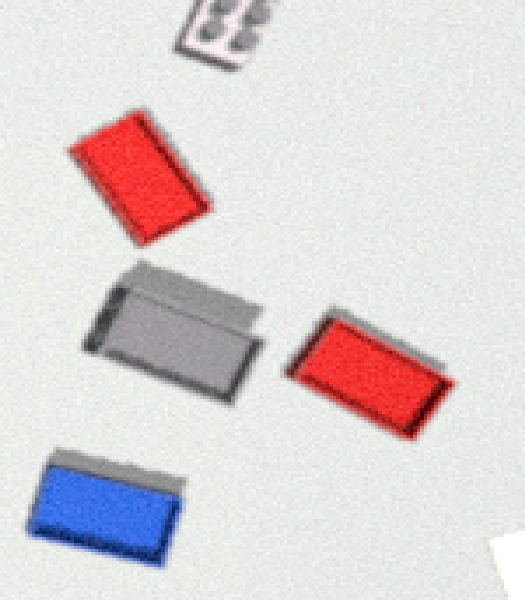

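View pics/scene_crop.png

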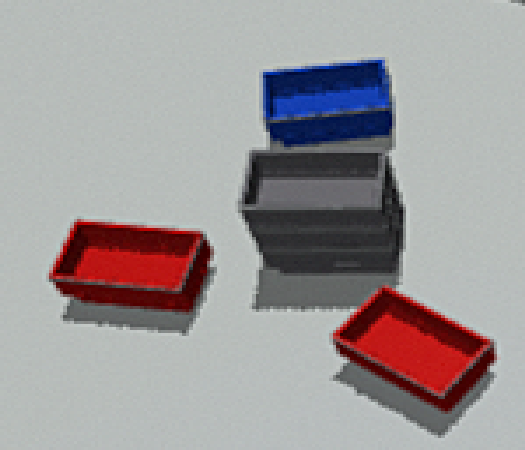

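View pics/lane_crop.png

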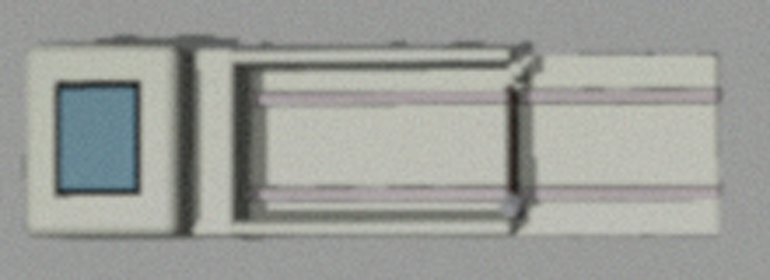

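```bash
cat >> h.py <<'E'
from scipy.spatial.transform import Rotation as R
def plan(arm,pos=None,xdir=None):
    """needed total shift in current tool axes (mm); yaw turn in deg about tool y to bring tool x to xdir (deg world, mod 180); tilt"""
    o=arm.get_obs(); M=R.from_rotvec(o["eef_rot"]).as_matrix()
    print("t",o["t"],"tcp",o["tcp_pos"],"ft",np.round(o["ft_force"],2),"w",o["width"])
    print("tool axes (cols)\n",M.round(3),"x dir deg",np.degrees(np.arctan2(M[1,0],M[0,0])).round(2))
    print("tilt fix (turn about tool xyz deg to vertical)",np.degrees(M.T@np.cross(M[:,1],[0,0,-1])).round(2))
    if pos is not None: print("shift mm",(M.T@(np.array(pos)-o["tcp_pos"])*1000).round(1))
    if xdir is not None:
        a=xdir-np.degrees(np.arctan2(M[1,0],M[0,0])); a=(a+90)%180-90
        print("turn about tool y:",-a)
E
python3 - <<'E'
from h import *; from plant import arm
plan(arm,[.55,.2,.25],-24.2); plan(arm,[.432,-.29,.25],-24.2)
d=dict(np.load("top0.npz")); W=cloud(d)
# rails & edges: fit lane edges from z>3mm mask restricted to approach and housing
r=W[170:250,140:360].reshape(-1,3); r=r[~np.isnan(r[:,0])]
for lo,hi in((.055,.068),(.095,.11)):
    m=(r[:,2]>lo)&(r[:,2]<hi); q=r[m]
    ys=np.arange(q[:,1].min()+.01,q[:,1].max()-.01,.004)
    up=[];dn=[]
    for y in ys:
        s=q[abs(q[:,1]-y)<.003]; 
        if len(s)<4: continue
        up.append((y,s[:,0].max())); dn.append((y,s[:,0].min()))
    up=np.array(up);dn=np.array(dn)
    for e in(up,dn):
        p=np.polyfit(e[:,0],e[:,1],1); print(lo,"x edge at y=.1",np.polyval(p,.1),"slope deg",np.degrees(np.arctan(p[0])), "res",np.std(e[:,1]-np.polyval(p,e[:,0])))
    print("y range",np.percentile(q[:,1],[0,.5,1,99,99.5,100]))
E
```

```text
t 0.15 tcp [0.2695 0.591  0.2381] ft [-0.5  -0.4  -0.49] w 0.0879356986900238
tool axes (cols)
 [[ 0.415 -0.    -0.91 ]
 [ 0.91  -0.001  0.415]
 [-0.001 -1.    -0.   ]] x dir deg 65.49
tilt fix (turn about tool xyz deg to vertical) [ 0.01 -0.   -0.07]
shift mm [-239.4  -11.6 -417.4]
turn about tool y: 89.6923387121813
t 0.15 tcp [0.2695 0.591  0.2381] ft [-0.5  -0.4  -0.49] w 0.0879356986900238
tool axes (cols)
 [[ 0.415 -0.    -0.91 ]
 [ 0.91  -0.001  0.415]
 [-0.001 -1.    -0.   ]] x dir deg 65.49
tilt fix (turn about tool xyz deg to vertical) [ 0.01 -0.   -0.07]
shift mm [-734.2  -10.9 -513.3]
turn about tool y: 89.6923387121813
0.055 x edge at y=.1 0.6576793477013246 slope deg 0.20457289787118998 res 0.00022398616060672174
0.055 x edge at y=.1 0.5265985937975087 slope deg -0.35847339956254054 res 0.000666781012319642
y range [0.0315 0.034  0.0349 0.2706 0.2709 0.2758]
0.095 x edge at y=.1 0.6595258561684492 slope deg -0.9114780488831398 res 0.0009743288121775311
0.095 x edge at y=.1 0.5247955035706149 slope deg 0.4101931827426442 res 0.0009290542214663262
y range [0.2686 0.2712 0.2716 0.3751 0.3755 0.3761]
```

Emit:
carry_out([
  [1, -24, -1, -41.5, 0, 0, 0],
  [1, -24, -1, -41.5, 0, 0, 0],
  [1, -24, -1, -41.5, 0, 0, 0],
  [1, -24, -1, -41.5, 0, 0, 0],
  [1, -24, -1, -41.5, 0, 0, 0],
  [1, -24, -1, -41.5, 0, 0, 0],
  [1, -24, -1, -41.5, 0, 0, 0],
  [1, -24, -1, -41.5, 0, 0, 0],
  [1, -24, -1, -41.5, 0, 0, 0],
  [1, -24, -1, -41.5, 0, 0, 0],
  [1, -45, 0, -9, 0, 0, 0],
  [1, -45, 0, -9, 0, 0, 0],
  [1, -45, 0, -9, 0, 0, 0],
  [1, -45, 0, -9, 0, 0, 0],
  [1, -45, 0, -9, 0, 0, 0],
  [1, -45, 0, -9, 0, 0, 0],
  [1, -45, 0, -9, 0, 0, 0],
  [1, -45, 0, -9, 0, 0, 0],
  [1, -45, 0, -9, 0, 0, 0],
  [1, -45, 0, -9, 0, 0, 0],
])

```text
t: 2.15
tcp_pos: [0.4422, -0.2475, 0.2488]
eef_rot: [-1.382, -0.889, 0.889]
ft_force: [0.0, 0.8, -0.1]
width: 0.0881
```

Emit:
carry_out([
  [1, 0, 0, 0, 0, 8.2, 0],
  [1, 0, 0, 0, 0, 8.2, 0],
  [1, 0, 0, 0, 0, 8.2, 0],
  [1, 0, 0, 0, 0, 8.2, 0],
  [1, 0, 0, 0, 0, 8.2, 0],
  [1, 0, 0, 0, 0, 8.2, 0],
  [1, 0, 0, 0, 0, 8.2, 0],
  [1, 0, 0, 0, 0, 8.2, 0],
  [1, 0, 0, 0, 0, 8.2, 0],
  [1, 0, 0, 0, 0, 8.2, 0],
  [1, 0, 0, 0, 0, 7.7, 0],
])

```text
t: 3.25
tcp_pos: [0.4428, -0.2458, 0.2486]
eef_rot: [-1.544, 0.336, -0.336]
ft_force: [-0.2, 0.0, -0.5]
width: 0.0884
```

Run:
```python
from h import *; from plant import arm
plan(arm,[.432,-.29,.2],-24.2)
print(arm.get_obs()["qpos"])
```

```text
t 3.25 tcp [ 0.4428 -0.2458  0.2486] ft [-0.21  0.04 -0.48] w 0.08842377017466937
tool axes (cols)
 [[ 0.91  -0.     0.415]
 [-0.415  0.     0.91 ]
 [-0.    -1.     0.   ]] x dir deg -24.53
tilt fix (turn about tool xyz deg to vertical) [-0.    0.   -0.02]
shift mm [  8.6  48.6 -44.7]
turn about tool y: -0.3329268989620857
[-0.1065  0.3202  0.6443  1.9314 -0.2322  0.9642  0.2188]
```

Emit:
carry_out([
  [1, 4, 0, -22, 0, 0, 0],
  [1, 4, 0, -22, 0, 0, 0],
  [1, 0, 0, 0, 0, 0, 0],
  [1, 0, 0, 0, 0, 0, 0],
])

```text
t: 3.65
tcp_pos: [0.432, -0.2891, 0.2485]
eef_rot: [-1.545, 0.332, -0.332]
ft_force: [0.4, 0.7, 0.3]
width: 0.0883
```

```bash
cat >> h.py <<'E'
def wrist(arm,name):
    o=arm.get_obs(); d=arm.get_image("wrist"); M=np.eye(4); M[:3,:3]=R.from_rotvec(o["eef_rot"]).as_matrix(); M[:3,3]=o["tcp_pos"]
    d["world_from_camera"]=M@d["T_tool_cam"]; cv2.imwrite(f"pics/{name}.png",d["pixels"][:,:,::-1]); np.savez(name+".npz",**d); return d
E
python3 - <<'E'
from h import *; from plant import arm
d=wrist(arm,"w1"); W=cloud(d); m=(W[...,2]>.108)&(W[...,2]<.125)&(W[...,1]<-.2)&(W[...,1]>-.4)&(W[...,0]>.35)&(W[...,0]<.52)
q=W[m]; print(len(q),rect(q),np.median(q[:,2])); v,u=np.where(m); print(u.min(),u.max(),v.min(),v.max())
plan(arm)
E
```

```text
2941 ((432.7130126953125, -292.25299072265625), (100.94309997558594, 61.19684600830078), 65.66334533691406) 0.11527779811333494
280 370 154 292
t 3.7 tcp [ 0.4323 -0.2885  0.2485] ft [0.43 0.87 0.25] w 0.08813097335993819
tool axes (cols)
 [[ 0.912 -0.     0.41 ]
 [-0.41   0.001  0.912]
 [-0.001 -1.     0.001]] x dir deg -24.19
tilt fix (turn about tool xyz deg to vertical) [-0.03  0.   -0.03]
```

View pics/w1.png

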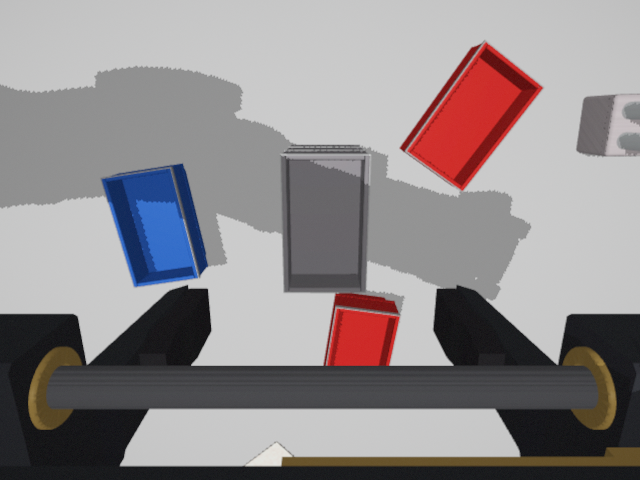

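Emit:
carry_out([
  [1, 1.2, 40, -2.7, 0, 0.15, 0],
  [1, 0, 40, 0, 0, 0, 0],
  [1, 0, 35, 0, 0, 0, 0],
  [1, 0, 25, 0, 0, 0, 0],
  [1, 0, 16, 0, 0, 0, 0],
  [1, 0, 0, 0, 0, 0, 0],
  [1, 0, 0, 0, 0, 0, 0],
])

```text
t: 4.4
tcp_pos: [0.4326, -0.2916, 0.093]
eef_rot: [-1.545, 0.333, -0.333]
ft_force: [0.4, -0.6, 0.7]
width: 0.0878
```

Run:
```python
from h import *; from plant import arm
d=wrist(arm,"w2"); W=cloud(d); m=(W[...,2]>.108)&(W[...,2]<.125)&(W[...,1]<-.2)&(W[...,1]>-.4)&(W[...,0]>.35)&(W[...,0]<.52)
q=W[m]; print(len(q),rect(q),np.median(q[:,2]))
plan(arm,[.4325,-.2915,.0915])
```

```text
16953 ((432.40472412109375, -292.5640869140625), (102.2668228149414, 119.96839141845703), 65.88745880126953) 0.11514288496174949
t 4.45 tcp [ 0.4329 -0.292   0.0935] ft [-0.97 -0.89 -0.01] w 0.08804072613798779
tool axes (cols)
 [[ 0.911  0.001  0.412]
 [-0.412 -0.     0.911]
 [ 0.001 -1.     0.   ]] x dir deg -24.31
tilt fix (turn about tool xyz deg to vertical) [-0.01  0.    0.06]
shift mm [-0.6  2.   0.3]
```

View pics/w2.png

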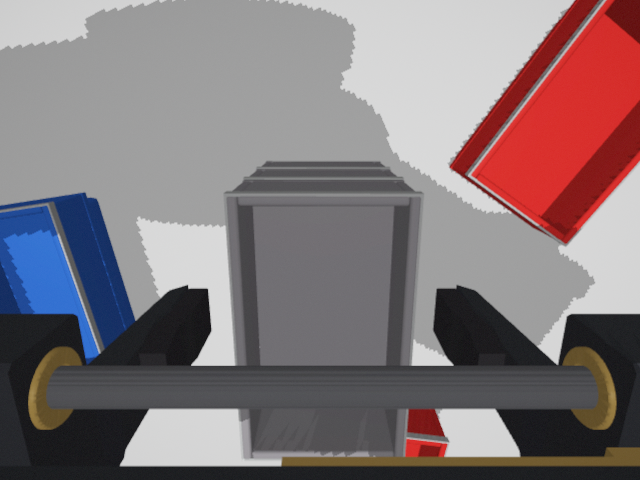

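The fingers straddle the grey top tray evenly (rim at columns 230-415). Lowering 2 mm and gripping.

Emit:
carry_out([
  [1, 0, 2, 0, 0, 0, 0],
  [0, 0, 0, 0, 0, 0, 0],
  [0, 0, 0, 0, 0, 0, 0],
  [0, 0, 0, 0, 0, 0, 0],
  [0, 0, 0, 0, 0, 0, 0],
  [0, 0, 0, 0, 0, 0, 0],
  [0, 0, 0, 0, 0, 0, 0],
  [0, 0, 0, 0, 0, 0, 0],
], squeeze=20)

```text
t: 5.25
tcp_pos: [0.4324, -0.2924, 0.0909]
eef_rot: [-1.545, 0.333, -0.334]
ft_force: [0.9, -0.5, 2.5]
width: 0.0597
```

Gripped at 60 mm. Lifting slowly and straight.

Emit:
carry_out([
  [0, 0, -5, 0, 0, 0, 0],
  [0, 0, -8, 0, 0, 0, 0],
  [0, 0, -8, 0, 0, 0, 0],
  [0, 0, -10, 0, 0, 0, 0],
  [0, 0, -15, 0, 0, 0, 0],
  [0, 0, -20, 0, 0, 0, 0],
  [0, 0, -20, 0, 0, 0, 0],
  [0, 0, -20, 0, 0, 0, 0],
  [0, 0, -10, 0, 0, 0, 0],
  [0, 0, 0, 0, 0, 0, 0],
  [0, 0, 0, 0, 0, 0, 0],
])

```text
t: 6.35
tcp_pos: [0.432, -0.2919, 0.2065]
eef_rot: [-1.545, 0.334, -0.333]
ft_force: [-0.5, 0.3, -3.3]
width: 0.0602
```

Run:
```python
from h import *; from plant import arm
d=arm.get_image("scene"); np.savez("s1.npz",**d)
cv2.imwrite("pics/s1.png",np.clip(cv2.resize(d["pixels"][120:310,120:380,::-1],None,fx=3,fy=3).astype(int)*2,0,255).astype(np.uint8))
plan(arm,[.5915,-.047,.2],0)
```

```text
t 6.4 tcp [ 0.4317 -0.2918  0.206 ] ft [ 0.09  0.06 -2.48] w 0.060039071382466884
tool axes (cols)
 [[ 0.911 -0.001  0.412]
 [-0.412  0.001  0.911]
 [-0.001 -1.     0.   ]] x dir deg -24.35
tilt fix (turn about tool xyz deg to vertical) [-0.01 -0.   -0.07]
shift mm [ 44.7   6.  288.9]
turn about tool y: -24.348260677398528
```

View pics/s1.png

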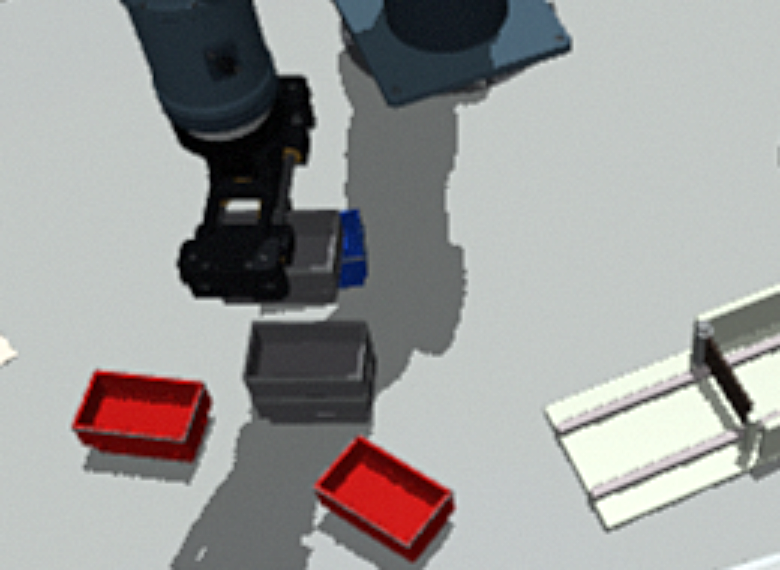

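The picture shows only the top tray lifted; two trays remain in the stack at crop (310,370). Turning and carrying it over to above the lane start.

Emit:
carry_out([
  [0, 0, 0, 0, 0, -8.1, 0],
  [0, 0, 0, 0, 0, -8.1, 0],
  [0, 0, 0, 0, 0, -8.15, 0],
  [0, 20, 0, 30, 0, 0, 0],
  [0, 24, 0, 36, 0, 0, 0],
  [0, 24, 0, 36, 0, 0, 0],
  [0, 24, 0, 36, 0, 0, 0],
  [0, 24, 0, 36, 0, 0, 0],
  [0, 24, 0, 36, 0, 0, 0],
  [0, 20, 0, 32, 0, 0, 0],
  [0, 0, 0, 0, 0, 0, 0],
  [0, 0, 0, 0, 0, 0, 0],
])

```text
t: 7.6
tcp_pos: [0.5917, -0.0495, 0.2053]
eef_rot: [-1.571, 0.0, 0.003]
ft_force: [-0.8, -0.5, -2.8]
width: 0.0596
```

Run:
```python
from h import *; from plant import arm
d=wrist(arm,"w3"); W=cloud(d)
plan(arm,[.5915,-.05,.037],0)
print(W[200:480:40,100:600:100].round(3).tolist())
t=arm.get_image("top"); np.savez("t3.npz",**t); cv2.imwrite("pics/t3.png",t["pixels"][100:350,130:500,::-1])
```

```text
t 7.65 tcp [ 0.5912 -0.051   0.2056] ft [-0.89 -0.72 -2.62] w 0.06000299519059829
tool axes (cols)
 [[ 1.    -0.002  0.001]
 [-0.001 -0.001  1.   ]
 [-0.002 -1.    -0.001]] x dir deg -0.03
tilt fix (turn about tool xyz deg to vertical) [ 0.05  0.   -0.13]
shift mm [  0.6 168.6   1.2]
turn about tool y: -0.033741845656280134
[[[0.398, -0.049, -0.0], [0.485, -0.048, 0.0], [0.585, -0.001, 0.23], [0.615, -0.001, 0.23], [0.746, -0.047, -0.0]], [[0.393, -0.085, 0.0], [0.482, -0.085, -0.0], [0.583, -0.022, 0.202], [0.618, -0.017, 0.218], [0.751, -0.084, -0.0]], [[0.386, -0.124, -0.001], [0.479, -0.123, -0.0], [0.583, -0.039, 0.201], [0.618, -0.03, 0.222], [0.756, -0.122, -0.001]], [[0.547, -0.016, 0.276], [0.553, -0.04, 0.232], [0.583, -0.056, 0.202], [0.618, -0.043, 0.226], [0.629, -0.018, 0.273]], [[0.555, -0.016, 0.291], [0.557, -0.044, 0.249], [0.583, -0.075, 0.201], [0.618, -0.056, 0.23], [0.629, -0.025, 0.277]], [[0.555, -0.023, 0.293], [0.569, -0.027, 0.287], [0.588, -0.027, 0.287], [0.606, -0.028, 0.286], [0.625, -0.027, 0.286]], [[0.553, -0.031, 0.293], [0.464, -0.305, -0.001], [0.584, -0.096, 0.222], [0.62, -0.089, 0.229], [0.629, -0.042, 0.281]]]
```

View pics/w3.png

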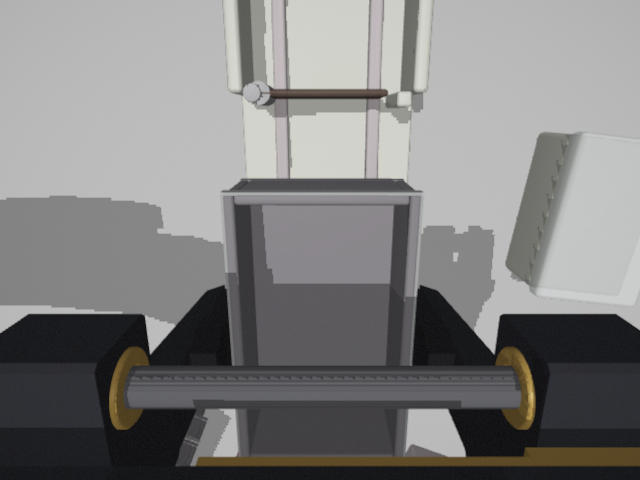

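View pics/t3.png

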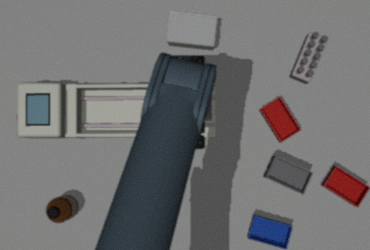

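Run:
```python
from h import *
d=dict(np.load("w3.npz")); W=cloud(d)
for r in (20,60,120,140,165):
    L=W[r,215:440]; c=np.arange(215,440)
    rail=(L[:,2]>.0135)&(L[:,2]<.023); p=L[rail]; left=p[p[:,0]<.59]; right=p[p[:,0]>.59]
    base=(L[:,2]>.004)
    print(r,"rails x",left[:,0].min(),left[:,0].max(),right[:,0].min(),right[:,0].max(),"z",rail.sum(),"y",p[:,1].mean(),"edges",L[base,0].min(),L[base,0].max())
for c in (300,320,340,360): 
    f=W[85:100,c]; f=f[(f[:,2]>.03)]; print("flap top",c,f[:,0].mean().round(4),f[:,1].min().round(4),f[:,1].max().round(4),f[:,2].max().round(4))
```

```text
20 rails x 0.5374158517741441 0.5630355214422755 0.6255843545400082 0.651600056300626 z 31 y 0.08981854491278392 edges 0.5285598629616004 0.6607298874025118
60 rails x 0.5375317215790173 0.5631655271371155 0.6257890051931664 0.651891904870875 z 30 y 0.06271000359267977 edges 0.5278553932901615 0.6606515547129573
120 rails x 0.5545019026516306 0.5636422439082458 0.6257731274560467 0.634005638671288 z 25 y 0.01932699724219633 edges 0.5272156810341089 0.6622292766913498
140 rails x 0.5547923765253913 0.5633867770304075 0.6261473790484129 0.6347383329424605 z 24 y 0.004076782941722283 edges 0.5275717736841959 0.6623358631524903
165 rails x 0.5541339585199623 0.5637772475501823 0.6261416742575768 0.6358033340229019 z 26 y -0.015572138738950999 edges 0.5268493481901806 0.661772168894276
flap top 300 0.5765 0.0346 0.039 0.0642
flap top 320 0.5899 0.0346 0.039 0.0644
flap top 340 0.6032 0.0347 0.0397 0.0643
flap top 360 0.6166 0.0348 0.0398 0.0633
```

Run:
```python
from h import *
d=dict(np.load("w3.npz")); W=cloud(d)
for r in (192,196,200,230,260):
    L=W[r,200:440]; m=(L[:,2]>.215)&(L[:,2]<.245); p=L[m]; print(r,p[:,0].min(),p[:,0].max(),(p[:,0].min()+p[:,0].max())/2,p[:,1].mean(),np.median(p[:,2]))
m=(W[...,2]>.22)&(W[...,2]<.24); m[280:]=0; print(rect(W[m])); 
print("front edge y", np.nanmax(W[...,1][m]))
```

```text
192 0.560983781505403 0.6217844684929874 0.5913841249991951 0.0011621045483566341 0.2289387972893781
196 0.5612189080923438 0.6217663257831391 0.5914926169377415 9.465543887330396e-05 0.22976125737968417
200 0.5612296307510587 0.6216690762183648 0.5914493534847117 -0.0010785074485235892 0.22996138169264793
230 0.5610021308862773 0.6217024321386538 0.5913522815124655 -0.01126852705104332 0.2290561503445105
260 0.5610466560743508 0.6218859042778331 0.5914662801760919 -0.02123545792608109 0.22913314852833355
((591.4869384765625, -14.474703788757324), (61.39623260498047, 31.925148010253906), 0.026936454698443413)
front edge y 0.0014982779689215464
```

Emit:
carry_out([
  [0, 1.8, 30, -1, 0, 0, 0],
  [0, 0, 35, 0, 0, 0, 0],
  [0, 0, 35, 0, 0, 0, 0],
  [0, 0, 25, 0, 0, 0, 0],
  [0, 0, 0, 0, 0, 0, 0],
  [0, 0, 0, 0, 0, 0, 0],
])

```text
t: 8.3
tcp_pos: [0.5938, -0.0527, 0.0822]
eef_rot: [-1.571, 0.002, -0.001]
ft_force: [0.6, 0.9, -1.5]
width: 0.0595
```

```bash
cat > m.py <<'E'
from h import *; from plant import arm
import sys
d=wrist(arm,sys.argv[1]); W=cloud(d); plan(arm)
o=arm.get_obs()
for r in range(0,200,15):
    L=W[r,150:500]
    rail=(L[:,2]>.0135)&(L[:,2]<.023); p=L[rail]; left=p[p[:,0]<.59]; right=p[p[:,0]>.59]
    if len(left)<3 or len(right)<3: continue
    print(r,"rail inner ctr",(left[:,0].max()+right[:,0].min())/2,"w",right[:,0].min()-left[:,0].max(),"y",p[:,1].mean())
zt=o["tcp_pos"][2]+.025
m=abs(W[...,2]-zt)<.006; m[280:]=0; m[:,:120]=0; m[:,520:]=0; print("tray",rect(W[m]),"front y", np.nanmax(W[...,1][m]))
E
python3 m.py w4
```

```text
t 8.35 tcp [ 0.5947 -0.0525  0.0831] ft [ 1.49 -0.42 -2.17] w 0.05977044929264829
tool axes (cols)
 [[ 1.     0.002  0.002]
 [-0.002 -0.001  1.   ]
 [ 0.002 -1.    -0.001]] x dir deg -0.1
tilt fix (turn about tool xyz deg to vertical) [ 0.03 -0.    0.1 ]
0 rail inner ctr 0.5945593961658406 w 0.06190094555975156 y 0.07030462647126216
15 rail inner ctr 0.5946171785253583 w 0.06222348537991618 y 0.06417690939343469
30 rail inner ctr 0.5945772060454979 w 0.06209446568914345 y 0.05788468804945414
45 rail inner ctr 0.5947269046467772 w 0.0618979155560031 y 0.051523090951985435
60 rail inner ctr 0.6076708392496786 w 0.08770543598343872 y 0.04499921801819417
90 rail inner ctr 0.5947165457198689 w 0.06175218455502296 y 0.03157237695147518
105 rail inner ctr 0.594783715946072 w 0.06242406049959437 y 0.024673595820191473
120 rail inner ctr 0.5948540514301452 w 0.061815183991411504 y 0.017623735755666826
135 rail inner ctr 0.5947464285035171 w 0.06218334265034664 y 0.010434111519542086
150 rail inner ctr 0.5949330185749098 w 0.06204145808976069 y 0.0030994684865597653
165 rail inner ctr 0.5951084528337676 w 0.062132852735319544 y -0.004405532566531129
tray ((593.6741943359375, -16.453218460083008), (29.391048431396484, 61.440269470214844), 89.80641174316406) front y -0.0017666054651364928
```

View pics/w4.png

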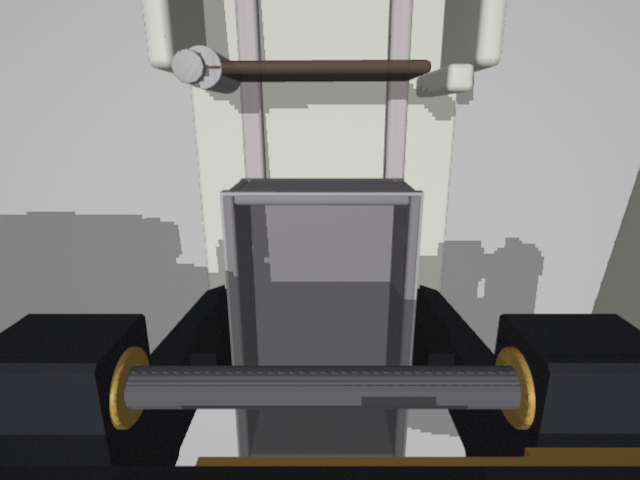

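Emit:
carry_out([
  [0, 1.2, 15, 0, 0, -0.5, 0],
  [0, 0, 15, 0, 0, 0, 0],
  [0, 0, 10, 0, 0, 0, 0],
  [0, 0, 3, 0, 0, 0, 0],
  [0, 0, 0, 0, 0, 0, 0],
  [0, 0, 0, 0, 0, 0, 0],
])

```text
t: 8.95
tcp_pos: [0.5954, -0.0514, 0.0389]
eef_rot: [-1.571, -0.007, 0.006]
ft_force: [0.1, 0.6, -2.0]
width: 0.0598
```

```bash
python3 m.py w5
```

```text
t 9.0 tcp [ 0.5956 -0.0514  0.0391] ft [-0.12 -0.17 -1.55] w 0.05976661532910091
tool axes (cols)
 [[ 1.     0.001 -0.009]
 [ 0.009 -0.     1.   ]
 [ 0.001 -1.    -0.   ]] x dir deg 0.49
tilt fix (turn about tool xyz deg to vertical) [ 0.01 -0.    0.05]
0 rail inner ctr 0.5945813056407376 w 0.062174803147672875 y 0.06130482011777286
15 rail inner ctr 0.5946523430387824 w 0.061952279671457555 y 0.05647509692491955
30 rail inner ctr 0.5947774303183455 w 0.06183808069954633 y 0.05155349062623716
90 rail inner ctr 0.5948518030449128 w 0.06183869867187375 y 0.030596469708239583
105 rail inner ctr 0.5949706476559882 w 0.061874581993154876 y 0.025050071362235922
120 rail inner ctr 0.5949532347110067 w 0.0616405998543228 y 0.019447339295647747
135 rail inner ctr 0.5949450279924724 w 0.06186409948350369 y 0.01373198670687174
150 rail inner ctr 0.59492141088305 w 0.06221173289687454 y 0.007918009793095199
165 rail inner ctr 0.5949841392540172 w 0.062250146523628036 y 0.0019501432810576625
180 rail inner ctr 0.5949330013726482 w 0.06703558336179649 y -0.004078331680092331
tray ((593.740966796875, 4.872295379638672), (74.34562683105469, 109.67577362060547), 86.8466796875) front y 0.04454314911809116
```

Emit:
carry_out([
  [0, 0, 1.5, 0, 0, 0, 0],
  [0, 0, 1.5, 0, 0, 0, 0],
  [0, 0, 0, 0, 0, 0, 0],
])

```text
t: 9.3
tcp_pos: [0.5952, -0.0512, 0.0357]
eef_rot: [-1.571, -0.007, 0.007]
ft_force: [-0.7, -0.3, -2.1]
width: 0.0601
```

Emit:
carry_out([
  [0, 0, 1, 0, 0, 0, 0],
  [0, 0, 0, 0, 0, 0, 0],
])

```text
t: 9.5
tcp_pos: [0.5953, -0.0513, 0.035]
eef_rot: [-1.571, -0.007, 0.007]
ft_force: [-1.1, 0.4, 0.8]
width: 0.06
```

The wrist load has gone to the floor. Releasing, waiting, then rising.

Emit:
carry_out([
  [1, 0, 0, 0, 0, 0, 0],
  [1, 0, 0, 0, 0, 0, 0],
  [1, 0, 0, 0, 0, 0, 0],
  [1, 0, 0, 0, 0, 0, 0],
  [1, 0, 0, 0, 0, 0, 0],
  [1, 0, -15, 0, 0, 0, 0],
  [1, 0, -35, 0, 0, 0, 0],
  [1, 0, -40, 0, 0, 0, 0],
  [1, 0, -40, 0, 0, 0, 0],
  [1, 0, 0, 0, 0, 0, 0],
])

```text
t: 10.5
tcp_pos: [0.5989, -0.0521, 0.1712]
eef_rot: [-1.571, -0.014, -0.002]
ft_force: [0.3, 0.4, -0.1]
width: 0.0879
```

Run:
```python
from h import *; from plant import arm
d=wrist(arm,"w6"); W=cloud(d); plan(arm)
m=abs(W[...,2]-.060)<.004; m[:,:150]=0; m[:,500:]=0; m[350:]=0
m&=(W[...,1]<.015)
print("tray",rect(W[m]),W[m][:,1].max(),np.median(W[m][:,2]))
s=arm.get_image("scene"); cv2.imwrite("pics/s6.png",np.clip(cv2.resize(s["pixels"][150:320,220:500,::-1],None,fx=2.8,fy=2.8).astype(int)*2,0,255).astype(np.uint8))
```

```text
t 10.55 tcp [ 0.5973 -0.0516  0.1685] ft [-0.62  0.41 -0.7 ] w 0.08838299741177556
tool axes (cols)
 [[ 1.     0.006 -0.008]
 [ 0.008  0.     1.   ]
 [ 0.006 -1.     0.   ]] x dir deg 0.48
tilt fix (turn about tool xyz deg to vertical) [-0.01 -0.    0.37]
tray ((595.1102294921875, -51.27280044555664), (61.25040817260742, 101.38895416259766), 0.4823918640613556) -0.00040074302090171293 0.059393148613056584
```

View pics/w6.png

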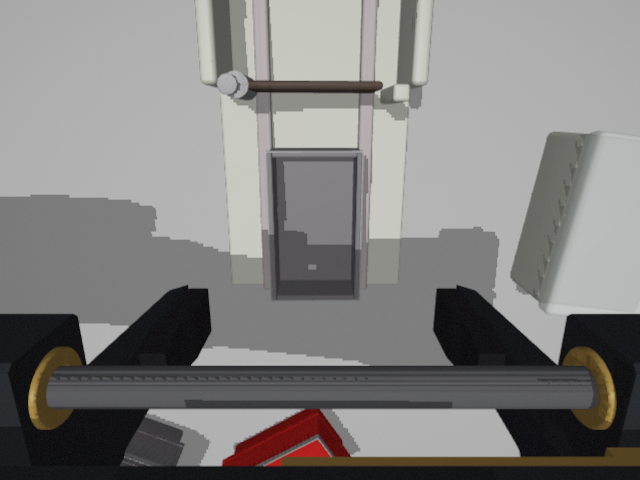

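View pics/s6.png

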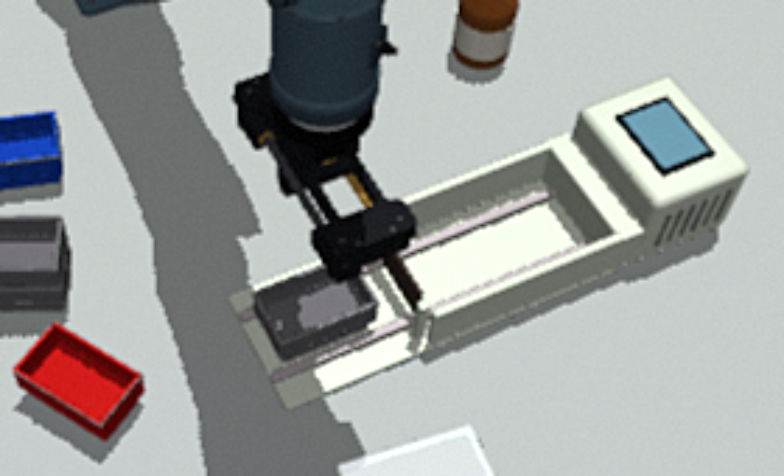

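Wrist view: tray standing flat between the rails at (318,225), flap shut at row 86, tray centre (0.595, -0.051), yaw 0.5°. Now closing to about 20 mm and going behind it.

Emit:
carry_out([
  [0.22, -1, 0, -30, 0, 0, 0],
  [0.22, -1, 0, -30, 0, 0, 0],
  [0.22, 0, 0, -25, 0, 0, 0],
  [0.22, 0, 30, 0, 0, 0, 0],
  [0.22, 0, 35, 0, 0, 0, 0],
  [0.22, 0, 35, 0, 0, 0, 0],
  [0.22, 0, 25, 0, 0, 0, 0],
  [0.22, 0, 5, 0, 0, 0, 0],
  [0.22, 0, 0, 0, 0, 0, 0],
  [0.22, 0, 0, 0, 0, 0, 0],
])

```text
t: 11.6
tcp_pos: [0.5945, -0.1366, 0.0356]
eef_rot: [-1.571, -0.007, 0.006]
ft_force: [0.2, 0.5, 0.3]
width: 0.0195
```

Run:
```python
from h import *; from plant import arm
plan(arm,[.5955,-.13,.034],.4)
wrist(arm,"w7")
```

```text
t 11.6 tcp [ 0.5945 -0.1366  0.0356] ft [0.2  0.49 0.28] w 0.019450630405301563
tool axes (cols)
 [[ 1.     0.001 -0.008]
 [ 0.008 -0.     1.   ]
 [ 0.001 -1.    -0.   ]] x dir deg 0.48
tilt fix (turn about tool xyz deg to vertical) [0.02 0.   0.06]
shift mm [1.1 1.6 6.6]
turn about tool y: 0.083841777825441
```

View pics/w7.png

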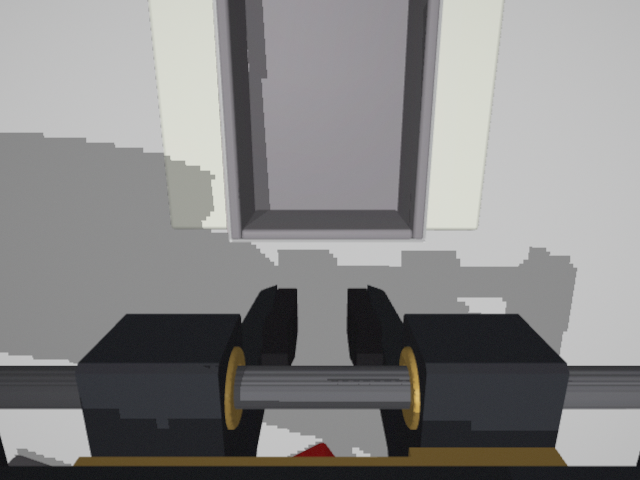

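Emit:
carry_out([
  [0.22, 1, 1, 8, 0, 0, 0],
  [0.22, 0, 0, 8, 0, 0, 0],
  [0.22, 0, 0, 8, 0, 0, 0],
  [0.22, 0, 0, 8, 0, 0, 0],
  [0.22, 0, 0, 8, 0, 0, 0],
  [0.22, 0, 0, 10, 0, 0, 0],
  [0.22, 0, 0, 10, 0, 0, 0],
  [0.22, 0, 0, 10, 0, 0, 0],
  [0.22, 0, 0, 10, 0, 0, 0],
  [0.22, 0, 0, 10, 0, 0, 0],
])

```text
t: 12.65
tcp_pos: [0.5947, -0.0471, 0.0339]
eef_rot: [-1.573, -0.007, 0.005]
ft_force: [2.0, -4.8, -0.5]
width: 0.0193
```

Run:
```python
from h import *; from plant import arm
plan(arm,[.594,.128,.035],.4)
d=wrist(arm,"w8"); W=cloud(d); m=abs(W[...,2]-.060)<.004; m[:,150:500]&=True; m[:,:150]=0;m[:,500:]=0; m[300:]=0
q=W[m]; q=q[(abs(q[:,0]-.595)<.036)]; print("rear y",q[:,1].min(), "x",q[:,0].min(),q[:,0].max())
```

```text
t 12.65 tcp [ 0.5947 -0.0471  0.0339] ft [ 1.99 -4.82 -0.47] w 0.019262563066763834
tool axes (cols)
 [[ 1.     0.002 -0.007]
 [ 0.007 -0.002  1.   ]
 [ 0.002 -1.    -0.002]] x dir deg 0.42
tilt fix (turn about tool xyz deg to vertical) [ 0.11 -0.    0.09]
shift mm [  0.6  -1.4 175.1]
turn about tool y: 0.022974408378004796
rear y -0.032146374736880874 x 0.559002947603474 0.6258893252318412
```

View pics/w8.png

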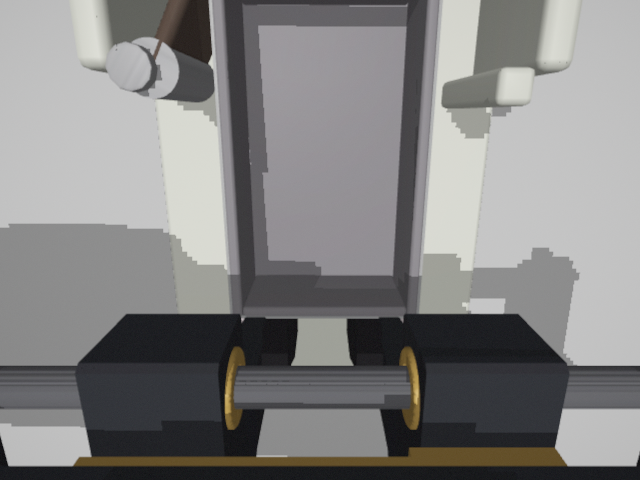

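The push is going well: the flap at (185,30) is swinging open and the tray sits straight. Continuing.

Emit:
carry_out([
  [0.22, 0, 0, 10, 0, 0, 0],
  [0.22, 0, 0, 10, 0, 0, 0],
  [0.22, 0, 0, 10, 0, 0, 0],
  [0.22, 0, 0, 10, 0, 0, 0],
  [0.22, 0, 0, 10, 0, 0, 0],
  [0.22, 0, 0, 10, 0, 0, 0],
  [0.22, 0, 0, 10, 0, 0, 0],
])

```text
t: 13.4
tcp_pos: [0.5936, 0.0247, 0.0338]
eef_rot: [-1.571, -0.007, 0.007]
ft_force: [0.7, -4.1, 3.6]
width: 0.0193
```

Run:
```python
from h import *; from plant import arm
plan(arm,[.594,.126,.035],.4)
d=wrist(arm,"w9")
```

```text
t 13.4 tcp [0.5936 0.0247 0.0338] ft [ 0.71 -4.12  3.64] w 0.01931520897742255
tool axes (cols)
 [[ 1.     0.    -0.009]
 [ 0.009  0.     1.   ]
 [ 0.    -1.     0.   ]] x dir deg 0.5
tilt fix (turn about tool xyz deg to vertical) [-0.  0.  0.]
shift mm [  1.3  -1.2 101.3]
turn about tool y: 0.10290843999725041
```

View pics/w9.png

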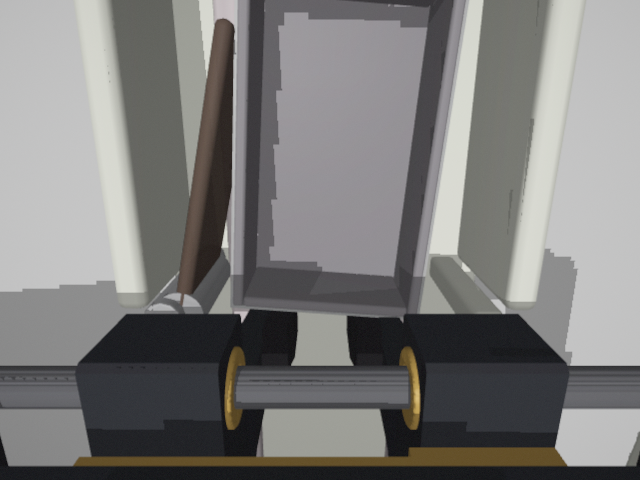

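The flap is held open along the tray's left side, and the tray is yawed a few degrees within its play. Continuing.

Emit:
carry_out([
  [0.22, 0, 0, 8, 0, 0, 0],
  [0.22, 0, 0, 8, 0, 0, 0],
  [0.22, 0, 0, 8, 0, 0, 0],
  [0.22, 0, 0, 8, 0, 0, 0],
  [0.22, 0, 0, 8, 0, 0, 0],
  [0.22, 0, 0, 8, 0, 0, 0],
])

```text
t: 14.05
tcp_pos: [0.5931, 0.0726, 0.0336]
eef_rot: [-1.571, -0.007, 0.007]
ft_force: [0.6, -1.0, -0.9]
width: 0.0196
```

Run:
```python
from h import *; from plant import arm
plan(arm,[.594,.126,.035],.4)
d=wrist(arm,"w10")
```

```text
t 14.05 tcp [0.5931 0.0726 0.0336] ft [ 0.6  -1.02 -0.88] w 0.01958014259653623
tool axes (cols)
 [[ 1.    -0.    -0.009]
 [ 0.009  0.     1.   ]
 [-0.    -1.     0.   ]] x dir deg 0.5
tilt fix (turn about tool xyz deg to vertical) [-0.01  0.   -0.01]
shift mm [ 1.4 -1.4 53.4]
turn about tool y: 0.10417810593540366
```

View pics/w10.png

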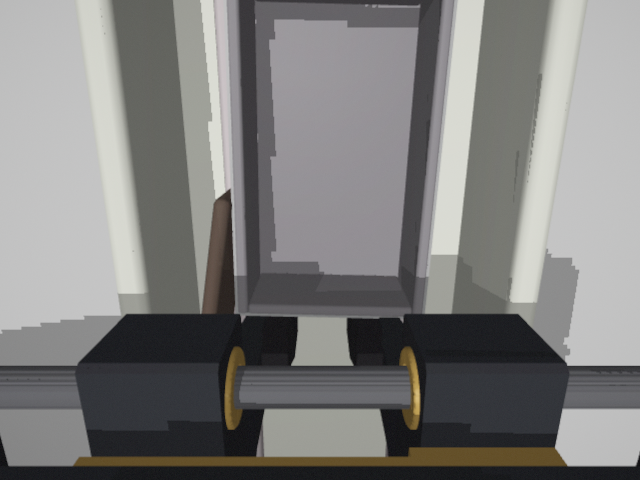

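Emit:
carry_out([
  [0.22, 0.5, 0, 8, 0, 0, 0],
  [0.22, 0.5, 0, 8, 0, 0, 0],
  [0.22, 0, 0, 8, 0, 0, 0],
  [0.22, 0, 0, 8, 0, 0, 0],
  [0.22, 0, 0, 6, 0, 0, 0],
  [0.22, 0, 0, 4, 0, 0, 0],
  [0.22, 0, 0, 0, 0, 0, 0],
])

```text
t: 14.8
tcp_pos: [0.5938, 0.1148, 0.0337]
eef_rot: [-1.57, -0.008, 0.007]
ft_force: [1.7, 1.3, -0.6]
width: 0.0196
```

Emit:
carry_out([
  [0.22, 0, 0, 3, 0, 0, 0],
  [0.22, 0, 0, 0, 0, 0, 0],
])

```text
t: 15.0
tcp_pos: [0.5939, 0.1167, 0.0338]
eef_rot: [-1.571, -0.007, 0.007]
ft_force: [2.4, -0.1, 1.5]
width: 0.0192
```

Emit:
carry_out([
  [0.22, 0, 0, 3, 0, 0, 0],
  [0.22, 0, 0, 0, 0, 0, 0],
])

```text
t: 15.2
tcp_pos: [0.5939, 0.1197, 0.0338]
eef_rot: [-1.571, -0.007, 0.006]
ft_force: [1.5, -1.6, 0.8]
width: 0.0194
```

Run:
```python
from h import *; from plant import arm
plan(arm,[.594,.126,.035],.4)
d=wrist(arm,"w11")
s=arm.get_image("scene"); cv2.imwrite("pics/s11.png",np.clip(cv2.resize(s["pixels"][150:320,280:520,::-1],None,fx=3.3,fy=3.3).astype(int)*2,0,255).astype(np.uint8))
```

```text
t 15.2 tcp [0.5939 0.1197 0.0338] ft [ 1.53 -1.64  0.8 ] w 0.019357755605173128
tool axes (cols)
 [[ 1.     0.    -0.008]
 [ 0.008 -0.     1.   ]
 [ 0.    -1.    -0.   ]] x dir deg 0.48
tilt fix (turn about tool xyz deg to vertical) [ 0.   -0.    0.01]
shift mm [ 0.2 -1.2  6.3]
turn about tool y: 0.08398096455671578
```

View pics/w11.png

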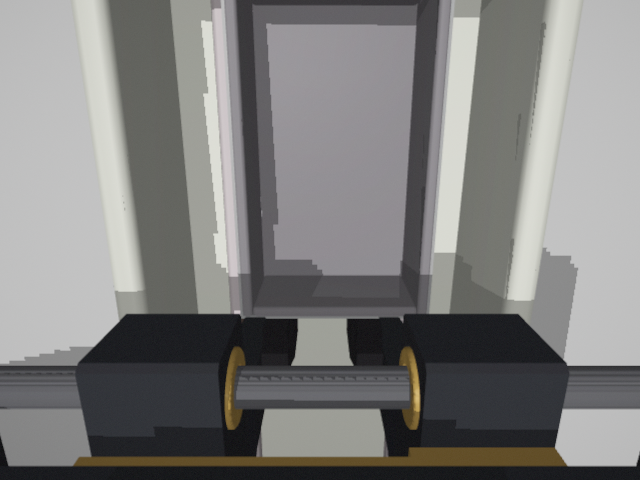

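View pics/s11.png

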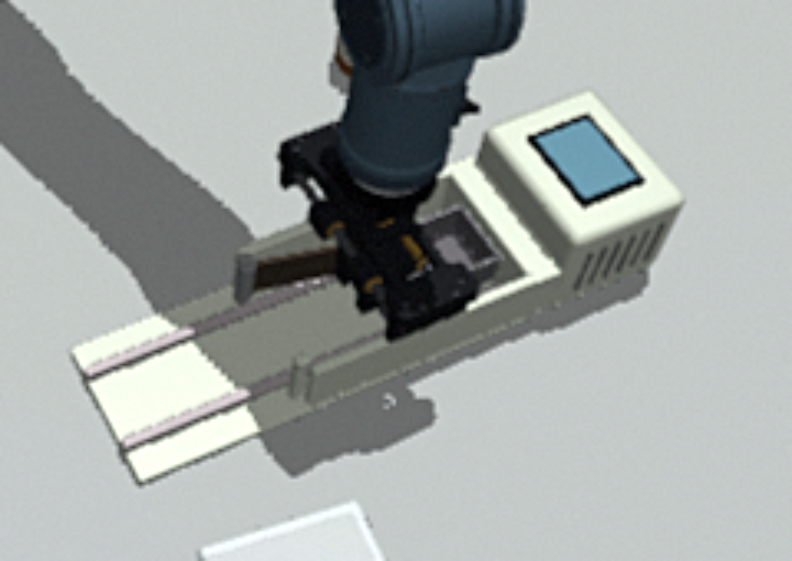

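Emit:
carry_out([
  [0.22, 0, 0, 3, 0, 0, 0],
  [0.22, 0, 0, 0, 0, 0, 0],
])

```text
t: 15.5
tcp_pos: [0.5938, 0.1229, 0.0338]
eef_rot: [-1.571, -0.007, 0.007]
ft_force: [1.5, -2.4, 0.6]
width: 0.0194
```

Emit:
carry_out([
  [0.22, 0, 0, 2, 0, 0, 0],
  [0.22, 0, 0, 0, 0, 0, 0],
])

```text
t: 15.7
tcp_pos: [0.5938, 0.1249, 0.0338]
eef_rot: [-1.571, -0.007, 0.007]
ft_force: [1.8, -1.9, 1.4]
width: 0.0194
```

Emit:
carry_out([
  [0.22, 0, 0, 2, 0, 0, 0],
  [0.22, 0, 0, 0, 0, 0, 0],
])

```text
t: 15.9
tcp_pos: [0.5937, 0.127, 0.0338]
eef_rot: [-1.571, -0.007, 0.007]
ft_force: [1.3, -2.0, 0.9]
width: 0.0195
```

Emit:
carry_out([
  [0.22, 0, 0, 1.5, 0, 0, 0],
  [0.22, 0, 0, 0, 0, 0, 0],
])

```text
t: 16.1
tcp_pos: [0.5937, 0.1272, 0.0338]
eef_rot: [-1.572, -0.006, 0.006]
ft_force: [1.2, -6.4, 1.5]
width: 0.0193
```

Emit:
carry_out([
  [0.22, 0, 0, 1, 0, 0, 0],
  [0.22, 0, 0, 0, 0, 0, 0],
])

```text
t: 16.3
tcp_pos: [0.5937, 0.1272, 0.0338]
eef_rot: [-1.573, -0.006, 0.006]
ft_force: [0.8, -7.1, 3.1]
width: 0.0193
```

Emit:
carry_out([
  [0.22, 0, 0, 1, 0, 0, 0],
  [0.22, 0, 0, 0, 0, 0, 0],
])

```text
t: 16.5
tcp_pos: [0.5936, 0.1272, 0.0338]
eef_rot: [-1.574, -0.005, 0.006]
ft_force: [0.1, -8.9, 3.2]
width: 0.0195
```

The TCP stopped at y=0.127 and the force rose to 9 N, so the tray is against the end stop. Backing off a few mm, then going straight up.

Emit:
carry_out([
  [0.22, 0, 0, -4, 0, 0, 0],
  [0.22, 0, 0, -4, 0, 0, 0],
  [0.22, 0, 0, 0, 0, 0, 0],
  [0.22, 0, -15, 0, 0, 0, 0],
  [0.22, 0, -25, 0, 0, 0, 0],
  [0.22, 0, -40, 0, 0, 0, 0],
  [0.22, 0, -50, 0, 0, 0, 0],
  [0.22, 0, -30, 0, 0, 0, 0],
  [0.22, 0, 0, -30, 0, 0, 0],
  [0.22, 0, 0, -30, 0, 0, 0],
  [0.22, 0, 0, 0, 0, 0, 0],
  [0.22, 0, 0, 0, 0, 0, 0],
])

```text
t: 17.7
tcp_pos: [0.5938, 0.062, 0.1944]
eef_rot: [-1.57, -0.005, 0.006]
ft_force: [-0.6, 0.1, -0.2]
width: 0.0195
```

Run:
```python
from h import *; from plant import arm
plan(arm)
d=wrist(arm,"w12"); W=cloud(d)
v=(W[...,2]>.03)&(W[...,2]<.064)&(abs(W[...,0]-.594)<.04)&(W[...,1]>.11)&(W[...,1]<.245); print("tray",rect(W[v]),W[v][:,1].min(),W[v][:,1].max(),np.histogram(W[v][:,2],6))
m=(abs(W[...,2]-.06)<.006)&(abs(W[...,0]-.594)<.035)&(W[...,1]>.02)&(W[...,1]<.1); print("flap", m.sum(), W[m][:,1].min() if m.any() else 0, W[m][:,1].max() if m.any() else 0)
s=arm.get_image("scene"); cv2.imwrite("pics/s12.png",np.clip(cv2.resize(s["pixels"][100:360,140:520,::-1],None,fx=2.1,fy=2.1).astype(int)*2,0,255).astype(np.uint8))
```

```text
t 17.7 tcp [0.5938 0.062  0.1944] ft [-0.63  0.12 -0.17] w 0.019467702609732265
tool axes (cols)
 [[ 1.    -0.    -0.007]
 [ 0.007  0.001  1.   ]
 [-0.    -1.     0.001]] x dir deg 0.42
tilt fix (turn about tool xyz deg to vertical) [-0.04 -0.   -0.03]
tray ((597.0573120117188, 173.1411895751953), (61.187828063964844, 71.76765441894531), 0.5090551972389221) 0.13703688019343205 0.20914613420642067 (array([7636,  143,  155,  156,  175, 1988]), array([0.03  , 0.0354, 0.0407, 0.0461, 0.0515, 0.0568, 0.0622]))
flap 957 0.03459260171618038 0.04034167055244364
```

View pics/w12.png

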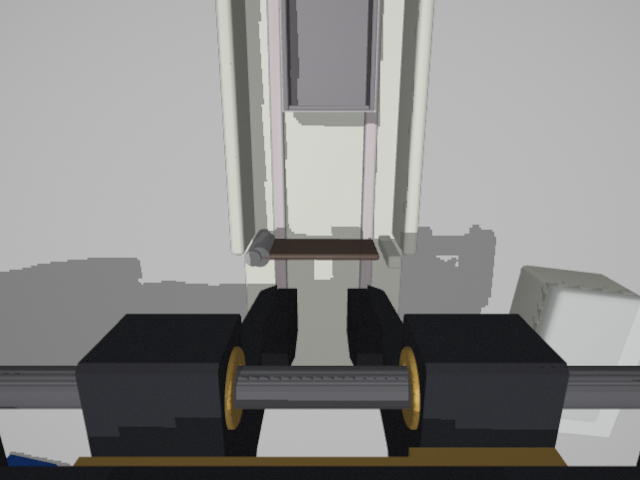

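View pics/s12.png

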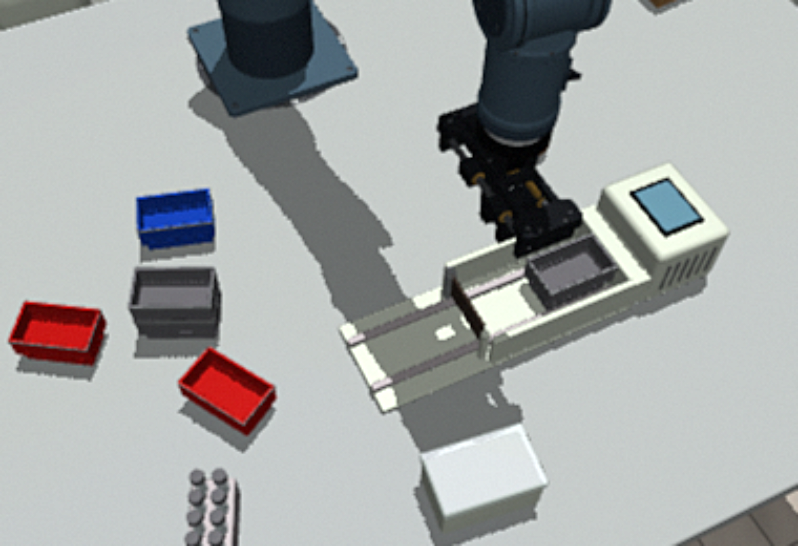

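Run:
```python
from h import *; from plant import arm
a=dict(np.load("top0.npz")); b=arm.get_image("top"); A=cloud(a);B=cloud(b)
for n,(x,y,w,h) in {"tipbox":(290,105,65,48),"rack":(415,125,48,62),"bottle":(170,285,40,45)}.items():
    print(n,[rect(W[y:y+h,x:x+w][W[y:y+h,x:x+w,2]>.05])[0] for W in(A,B)])
q=B[245:300,390:450]; q=q[q[...,2]>.077]; print("stack now",rect(q),np.nanmax(q[:,2]))
o=arm.get_obs(); print(o["t"],o["ft_force"],np.abs(o["dq"]).max())
print(arm.hand_in())
```

```text
tipbox [(796.7763671875, -50.62354278564453), (796.8355102539062, -50.82319641113281)]
rack [(728.1644897460938, -346.464599609375), (725.3560791015625, -346.9460144042969)]
bottle [(343.51873779296875, 277.9765625), (427.1314697265625, 91.54167175292969)]
stack now ((430.69525146484375, -289.98468017578125), (101.67191314697266, 61.14896774291992), 65.82373809814453) 0.09075583657008623
17.85 [ 0.4409 -0.0857 -0.3592] 0.0035288266909563426
the job is handed in; nothing more can be done
None
```

Run:
```python
from h import *; from plant import arm
a=dict(np.load("top0.npz")); b=arm.get_image("top")
cv2.imwrite("pics/tb.png",np.hstack([x["pixels"][250:360,140:280,::-1] for x in(a,b)]).repeat(2,0).repeat(2,1))
for x in(a,b):
    h=cv2.cvtColor(x["pixels"],cv2.COLOR_RGB2HSV)[270:345,150:230]; m=(h[...,1]>120)&(h[...,0]<20); v,u=np.where(m); print(len(u),u.mean()+150,v.mean()+270)
```

```text
the job is handed in; nothing more can be done
```

The top tray is loaded and home against the end stop, and I handed the job in at 17.85 s of the 54 s allowed. I could not confirm the bottle's position before handing in.

I lifted the top grey tray straight off the stack and set it in the lane in front of the shut flap, let go and rose clear. Then I pushed it from behind with nearly closed fingers, through the flap, until the arm stopped and the force rose to about 9 N. I backed off, rose clear and saw the flap shut.

Last checks:
- **Tray:** its rear measured at feeder x of about 100 mm, within about 3 mm of the lane centre and flat.
- **Flap:** shut, lying straight across the gate.
- **Stack:** the two remaining trays measured within about 1 mm of where the top tray had stood.
- **Tip box and tube rack:** within 0.2 mm and 3 mm of their first positions.
- **Robot:** clear of everything and at rest, with wrist force under 1 N.
- **Bottle (check failed):** the numbers disagreed, reading (344, 278) mm before and (427, 92) mm after. I believe the arm was covering part of that window in the top view. I could not repeat the check after handing in. The top view taken when the tray was over the lane still showed the bottle standing, and no later move went near it.

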